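Close up the row of plaster wall blocks against the stop

TASK

Take the full-height plaster block (not the low offcut) out of the rack, stand it upright on the board beyond the end of the row that is away from the tall wooden stop, and let go of it. Then take it again by its two side faces, square to the row, and with it push the whole row along the scribed line as one block until it presses firmly home on the stop, without shifting the stop; let go, leaving all five blocks upright, in a straight line and with closed joints, and the offcut, rubbing stone, tape and bowl where they were.

Things in the scene. Friction and masses are not known exactly. Their poses are not given: they have to be found in the camera images.
- board: Flat brown wooden jig board, fixed, 110 mm (x) by 540 mm (y) by 8 mm thick. Origin: centre of its underside (its top is 8 mm above). Its y axis is the line of the row; a thin dark line is scribed along it through the middle (x = 0). It has no side rails: nothing guides the row.
- stop_c (a point): Tall dark wooden end stop, 70 mm (x) by 36 mm (y) by 80 mm tall with a small wing nut on top, standing across the line at one end of the board (either the +y or the -y end). Point: its centre, 40 mm above the board. Clamped to the board by friction: it gives way along y under a push of over about 25 N. Sliding the row takes a few newtons; the row counts as pressed home when it presses on the stop with 3 N or more for a moment (0.2 s).
- row1_c (a point): Cast plaster wall block standing in the row on the board: 50 mm wide (x), 30 to 42 mm thick (y, differs from block to block and is not known exactly), 60 mm tall; a shallow 12 mm groove runs along y in its top. Point: its centre, 30 mm above its underside. x across the row, y along the row, z up. The row's order from -y to +y is row1, row2, row3, row4; at the start there are gaps of some 5 to 17 mm between them.
- row2_c (a point): Cast plaster wall block standing in the row on the board: 50 mm wide (x), 30 to 42 mm thick (y, differs from block to block and is not known exactly), 60 mm tall; a shallow 12 mm groove runs along y in its top. Point: its centre, 30 mm above its underside. x across the row, y along the row, z up. The row's order from -y to +y is row1, row2, row3, row4; at the start there are gaps of some 5 to 17 mm between them.
- row3_c (a point): Cast plaster wall block standing in the row on the board: 50 mm wide (x), 30 to 42 mm thick (y, differs from block to block and is not known exactly), 60 mm tall; a shallow 12 mm groove runs along y in its top. Point: its centre, 30 mm above its underside. x across the row, y along the row, z up. The row's order from -y to +y is row1, row2, row3, row4; at the start there are gaps of some 5 to 17 mm between them.
- row4_c (a point): Cast plaster wall block standing in the row on the board: 50 mm wide (x), 30 to 42 mm thick (y, differs from block to block and is not known exactly), 60 mm tall; a shallow 12 mm groove runs along y in its top. Point: its centre, 30 mm above its underside. x across the row, y along the row, z up. The row's order from -y to +y is row1, row2, row3, row4; at the start there are gaps of some 5 to 17 mm between them.
- last_c (a point): The missing last block: same plaster block, 50 mm wide (x), 30 to 42 mm thick (y), 60 mm tall. Point: its centre, 30 mm above its underside. x is the direction across its two side faces (50 mm apart), y its thickness (the direction of the groove), z up. At the start it stands in one bay of the rack, its side faces between the cheeks, its front and rear faces (across y) free.
- offcut_c (a point): Low plaster offcut, 50 by 34 mm and only 40 mm tall, in the other bay of the rack. Not part of the job. Point: its centre.
- rack: Fixed light wooden rack, 60 mm (x) by 142 mm (y); floor 10 mm thick, three upright cheeks 10 mm thick that reach 62 mm above the table, making two bays 56 mm wide, open to front and rear (x) and above. Origin: centre of its underside; bay centres at y = +33 and -33 mm.
- rubstone_c (a point): Grey rubbing stone, 60 by 28 by 18 mm, lying loose on the board at the end away from the stop. Leave alone. Point: its centre.
- tape_c (a point): Roll of paper tape, 90 mm across, 24 mm high; leave alone. Point: its centre.
- bowl_c (a point): Dark rubber mixing bowl, 120 mm across, 50 mm high; leave alone. Point: its centre.
Things that resemble listed ones, but are neither listed nor needed, are in the scene too. What is shaped like the part that bears last_c but green or purple is not meant.

How it is judged:
On the way, in this order (a step that is already met when the one before it is completed fails the run):
1. the full-height block stands upright on the board, let go (x of last_c in the frame of board between -0.07 and 0.07 m and y of last_c in the frame of board between -0.28 and 0.28 m and z of last_c in the frame of board below 0.042 m and angle between last_c's own z axis and vertical below 0.08 rad and contact force between the fingers and last below 0.05 N and linear speed of last below 0.01 m/s), for 0.2 s.
2. held by its side faces (grasp point within 16 mm of the middle of its thickness), the block presses the row on the stop with over 3 N ((contact force between stop and row1 above 3 N or contact force between stop and row4 above 3 N) and (horizontal distance between last_c and row1_c below 0.0375 m or horizontal distance between last_c and row4_c below 0.038 m) and contact force between the fingers and last above 2 N and y of the grasp point in the frame of last_c between -0.016 and 0.016 m), for 0.2 s.
At the end, for the whole second after the job is handed in: All five blocks upright (0.08 rad), at rest, within 8 mm and 0.12 rad of the scribed line, the last one at the end away from the stop; joints and the stop joint closed to 4 mm; stop within 5 mm, offcut, rubbing stone, tape and bowl within 20 mm of their starts (horizontal distance between row1_c and row2_c below 0.038 m and horizontal distance between row2_c and row3_c below 0.0365 m and horizontal distance between row3_c and row4_c below 0.036 m and ((horizontal distance between last_c and row1_c below 0.0375 m and y of row4_c in the frame of stop_c between -0.039 and 0.039 m) or (horizontal distance between last_c and row4_c below 0.038 m and y of row1_c in the frame of stop_c between -0.0385 and 0.0385 m)) and x of row1_c in the frame of board between -0.008 and 0.008 m and angle between the y axis of each of row1_c, row2_c, row3_c, row4_c, last_c and the y axis of board, either way round below 0.12 rad and angle between each of row1_c, row2_c, row3_c, row4_c, last_c's own z axis and vertical below 0.08 rad and z of each of row1_c, row2_c, row3_c, row4_c, last_c in the frame of board below 0.043 m and linear speed of each of row1, row2, row3, row4, last below 0.01 m/s and x of row2_c in the frame of board between -0.008 and 0.008 m and x of row3_c in the frame of board between -0.008 and 0.008 m and x of row4_c in the frame of board between -0.008 and 0.008 m and x of last_c in the frame of board between -0.008 and 0.008 m and distance of each of offcut_c, rubstone_c, tape_c, bowl_c from where it was at the start of the episode below 0.02 m and distance of stop_c from where it was at the start of the episode below 0.005 m); the robot touches nothing.
It fails at once if the stop is shifted by more than 5 mm (distance of stop_c from where it was at the start of the episode above 0.005 m).
It fails at once if a block of the row falls over (angle between any of row1_c, row2_c, row3_c, row4_c's own z axis and vertical above 0.6 rad).
It fails at once if the offcut, rubbing stone, tape or bowl is moved by more than 20 mm (distance of any of offcut_c, rubstone_c, tape_c, bowl_c from where it was at the start of the episode above 0.02 m).
It also fails if it takes over 69 s, if anything falls off the work surface, if the arm or the gripper's body presses on something with over 40 N, if the wrist force passes 120 N, or if a joint passes its speed limit or range.

ROBOT

A 7-joint arm with a two-finger parallel gripper is mounted at the origin on the work surface. World frame = base frame: x ahead of the robot, y to its left, z up, the work surface at z = 0. Lengths are in m, angles in rad, forces in N, time in s.
With the tool pointing down it reaches from about 0.4 to 0.85 m from the base axis. Payload 10.4 kg.
Tool frame: the origin (TCP) lies at the very end of the fingers, on their centre line; the grasp point (between the pads) lies 19 mm behind it; x points along the fingers, z is the direction in which the jaws open and shut, and the axes are right-handed (so a half turn about x gives the same grasp; the last joint's range is limited). The gripper opens to 85 mm and grips with 20 to 120 N. Pads are 22 mm wide; open, the fingers measure 114 mm over their backs; the gripper's body (76 mm by 85 mm) begins 54 mm behind the grasp point. The pads swing forward as they close: fully open they stand 13 mm farther back than shut.
Start: joints at [1.163, 0.332, -0.065, 1.46, 0.022, 1.35, -0.088], TCP at [0.235, -0.579, 0.231] pointing down, gripper open.
Joint ranges: [-2.6, 2.6], [-0.5, 2.12], [-1.47, 1.34], [0.16, 2.42], [-1.27, 4.41], [0.06, 2.06], [-2.6, 2.6]. Speed limits (rad/s): [2.22, 2.22, 2.79, 2.79, 3.14, 3.14, 3.14].

INTERFACE

Orientations are given as a unit quaternion [x, y, z, w].
In Python, from workcell import get_obs, camera, camera_info, hand_in gives the robot as it stands.
- The arm moves only by the tool move_arm, never from a script. Its argument "motion" is text: rows parted by semicolons, each of 4 numbers parted by spaces: the shift along the world's x, y, z in m, then the turn about the world's z in rad. In form: tx ty tz spin; .... A call has 1 to 10 rows; each row is the pose to reach, as a shift and turn from the pose commanded when the call began; what a row does not reach only later rows make up. A row lasts 1/8 s, in which the tool goes at most 62.5 mm and 10.7 degrees, less where a joint would pass 70% of its speed; a pose out of reach is approached as far as the arm can. A call with a gripper value outside its range is refused whole. "grip" is the opening, from 0 (shut) to 1 (fully open), set as the call begins (left out, the last holds). The fingers move at their own pace and stop on an object; "force" is the grip in N (left out, the last holds). Time passes only in rows, so rows that repeat a pose let the fingers close. It gives the time, the measured TCP pose, the force and the opening at its end, in the units of the state.
- get_obs(): the state, without advancing time (a new reading comes with each control period).
- camera(name): name is "side" or "top"; returns (picture, depth): 400x640x3 uint8, red, green, blue; 400x640 float32, m along the optical axis (not along the pixel's ray), 0 where there is no reading.
- camera_info(name): a dict with "camera_matrix" (3x3 intrinsics, pixels), "k1" (the pictures are not rectified: a ray, as slopes to the right and down, at radius r is drawn at 1 + k1 r^2 times it, then the intrinsics apply), "eye" and "attitude" of the camera in the world. Camera axes: x right, y up, looking along -z (the intrinsics and any distortion apply to the point x, -y, -z); pixel columns grow to the right and rows downward; lengths in m; the calibration is good to about 2 mm. A picture is of the moment at which its call begins. camera_info takes no time and is no camera call.
- hand_in(): hands the job in, once; it reports no verdict.
The state is a dict: "clock": time; "joint_pos": joint angles; "joint_velocities": joint speeds; "tau": joint torques, N m; "position": TCP position; "ee_rot": TCP orientation; "ft_force": force on the tool from outside, world axes, zero at the start; "torque": the same for the moment, N m; "grip_width": opening from 0.0 (shut) to 1.0 (fully open).
Only numpy, scipy, OpenCV 4.12 (cv2) and the standard library are available. Lean on these libraries where they do the work, as an engineer would, in place of code of your own. Each camera call takes 0.05 s, during which the arm holds its last target.

## Working session

There is one attempt and no reset: what is moved stays moved. The work goes in short steps, Python scripts to look and compute and a tool call to move; the robot and the scene stay as the last step left them, time stands still between calls to the robot, and variables do not carry over. Pictures are saved under pics/ and viewed, and the job is handed in when it is done.

Besides the shell and the picture viewer there is one more tool, called after "Call:" as name(argument=value, ...) on one line, values as JSON. move_arm: Moves the arm, as the interface text tells. Its arguments: {"type":"object","properties":{"motion":{"type":"string"},"grip":{"type":"number"},"force":{"type":"number"}},"required":["motion"]}

```bash
ls; mkdir -p pics; python3 - <<'E'
from workcell import *
import cv2,numpy as np
print(get_obs())
for n in("side","top"):
    p,d=camera(n); print(n,camera_info(n))
    cv2.imwrite(f"pics/{n}0.png",p[:,:,::-1]); np.save(f"{n}0.npy",d); np.save(f"{n}0_rgb.npy",p)
E
```

```text
pics
{'clock': 0.0, 'joint_pos': array([ 1.16339398,  0.33285006, -0.06470174,  1.46097699,  0.02159663,
        1.34985829, -0.08849735]), 'joint_velocities': array([ 1.18485479e-03,  1.12679116e-03, -4.91697387e-04, -8.97465943e-04,
        4.70734386e-05, -2.33761551e-04,  1.69643727e-03]), 'tau': array([ 5.42722937e-04, -6.25466394e+01,  4.93270636e-02, -3.91605949e+01,
        1.61902659e-02,  1.01492781e-02,  6.07853352e-06]), 'position': array([ 0.23446551, -0.57894681,  0.2305125 ]), 'ee_rot': array([ 0.39541616,  0.58680836, -0.39490043,  0.58596558]), 'ft_force': array([-0.41967281,  0.75093369, -0.65800168]), 'torque': array([-0.00067588,  0.02687156,  0.03388247]), 'grip_width': 1.0008116580775577}
side {'camera_matrix': array([[423.50200415,   0.        , 312.38790299],
       [  0.        , 423.50200415, 202.64262529],
       [  0.        ,   0.        ,   1.        ]]), 'k1': -0.013761532494109894, 'eye': array([ 0.39432379, -0.61072525,  0.81467145]), 'attitude': array([ 0.33675464, -0.028123  , -0.09823407,  0.93603177])}
top {'camera_matrix': array([[509.36841108,   0.        , 313.16372941],
       [  0.        , 509.36841108, 194.33929282],
       [  0.        ,   0.        ,   1.        ]]), 'k1': 0.01560089020340996, 'eye': array([ 0.29861099, -0.00596444,  1.28606671]), 'attitude': array([ 0.05769615, -0.05110987, -0.69805033,  0.7118881 ])}
```

View pics/side0.png

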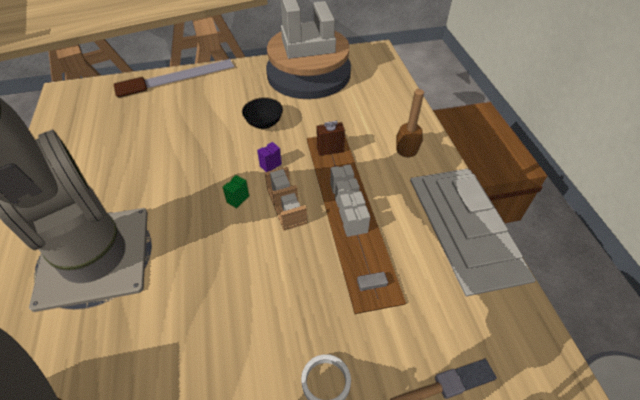

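View pics/top0.png

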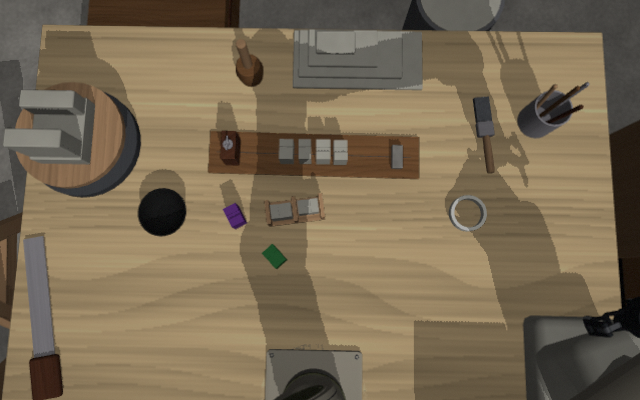

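The top view shows the stop at (229,147), on the left and so at the +y end. The row is at about x = 285–341, the rubbing stone at (397,156), and the rack at (295,208) with two blocks. Next I'll measure from the depth images.

```bash
cat > h.py <<'E'
import numpy as np,cv2
from scipy.spatial.transform import Rotation as R
from workcell import *
def cloud(n,d):
    i=camera_info(n);K=i["camera_matrix"];h,w=d.shape
    u,v=np.meshgrid(np.arange(w),np.arange(h))
    xd=(u-K[0,2])/K[0,0];yd=(v-K[1,2])/K[1,1]
    x,y=xd.copy(),yd.copy()
    for _ in range(8):
        f=1+i["k1"]*(x*x+y*y);x=xd/f;y=yd/f
    P=np.stack([x*d,-y*d,-d],-1)
    W=P@R.from_quat(i["attitude"]).as_matrix().T+i["eye"]
    W[d<=0]=np.nan
    return W
def hmap(n,W,rgb,x0,x1,y0,y1,res=0.001):
    pass
E
python3 - <<'E'
from h import *
for n in("top","side"):
    d=np.load(f"{n}0.npy");W=cloud(n,d);rgb=np.load(f"{n}0_rgb.npy")
    # crops
    if n=="top":
        s=rgb[120:235,190:430];cv2.imwrite("pics/topcrop.png",cv2.resize(s[:,:,::-1],None,fx=3.3,fy=3.3,interpolation=cv2.INTER_CUBIC))
        for (u,v) in [(450,280),(229,150),(212,155),(416,155),(290,150),(340,150),(397,156),(282,212),(308,207),(162,212)]:
            print(u,v,W[v,u].round(4))
    else:
        s=rgb[100:320,220:420];cv2.imwrite("pics/sidecrop.png",cv2.resize(s[:,:,::-1],None,fx=2.7,fy=2.7,interpolation=cv2.INTER_CUBIC))
    for lo,hi in [(-.01,.004),(.004,.012),(.06,.075),(.075,.1)]:
        m=(W[...,2]>lo)&(W[...,2]<hi); print(n,lo,m.sum(),np.nanmedian(W[m],axis=0).round(4))
E
```

```text
450 280 [ 0.2896 -0.3362 -0.0019]
229 150 [0.5887 0.2123 0.0893]
212 155 [0.5949 0.2707 0.0058]
416 155 [ 0.6043 -0.2538  0.0067]
290 150 [0.597  0.0665 0.0664]
340 150 [ 0.6004 -0.0565  0.0617]
397 156 [ 0.5982 -0.2035  0.0177]
282 212 [0.4436 0.0818 0.064 ]
308 207 [0.4595 0.0196 0.0451]
162 212 [0.4444 0.3891 0.0084]
top -0.01 155772 [ 3.948e-01  6.600e-03 -1.000e-04]
top 0.004 23720 [ 0.5466 -0.0335  0.0062]
top 0.06 2671 [0.5853 0.037  0.0669]
top 0.075 5119 [0.555  0.4761 0.0963]
side -0.01 125710 [ 3.444e-01 -9.650e-02  3.000e-04]
side 0.004 12591 [ 0.5664 -0.0739  0.0089]
side 0.06 2522 [0.5854 0.0511 0.0669]
side 0.075 2177 [0.5711 0.2075 0.0887]
```

View pics/topcrop.png

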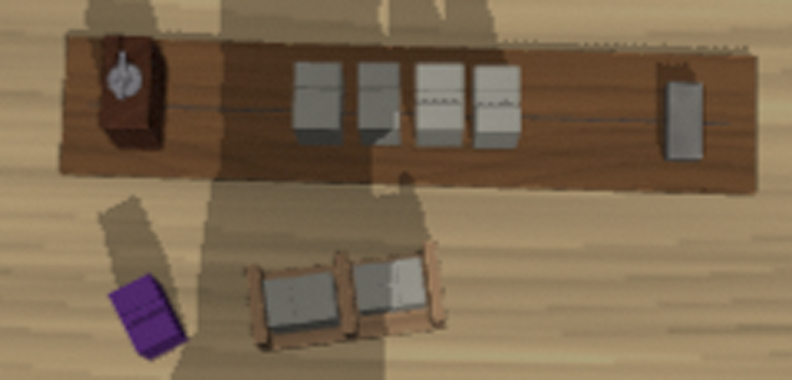

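View pics/sidecrop.png

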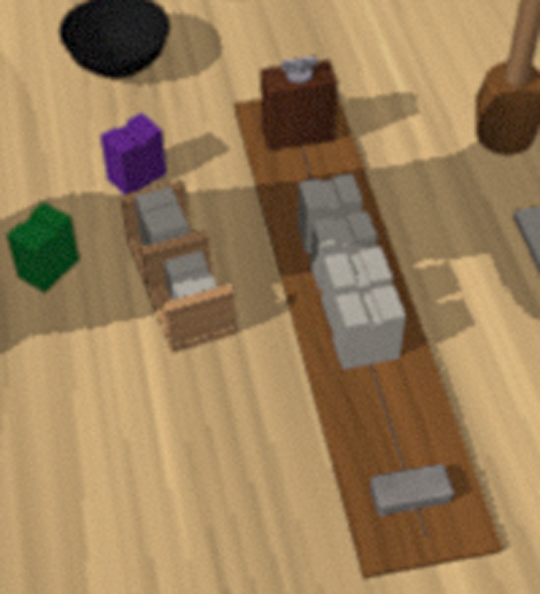

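```bash
cat >> h.py <<'E'
def rect(P):
    (c,s,a)=cv2.minAreaRect((P[:,:2]*1000).astype(np.float32)); return np.round(c,1),np.round(s,1),round(a,2)
def comps(W,m,minn=40):
    n,l,_,_=cv2.connectedComponentsWithStats(m.astype(np.uint8),connectivity=4)
    return [l==k for k in range(1,n) if (l==k).sum()>=minn]
E
python3 - <<'E'
from h import *
for n in("top","side"):
    d=np.load(f"{n}0.npy");W=cloud(n,d);rgb=np.load(f"{n}0_rgb.npy").astype(int)
    X,Y,Z=W[...,0],W[...,1],W[...,2]
    reg=(X>.4)&(X<.68)&(Y>-.3)&(Y<.3)
    sat=rgb.max(-1)-rgb.min(-1)
    grey=sat<0.16*rgb.max(-1)+4
    for nm,m in [("tops",reg&(Z>.060)&(Z<.078)),("greytops",reg&(Z>.04)&(Z<.078)&grey),("low grey",reg&(Z>.015)&(Z<.035)&grey),("stop",reg&(Z>.08)&(Z<.1))]:
        for c in comps(W,m):
            print(n,nm,c.sum(),rect(W[c]),"med",np.median(W[c],axis=0).round(4),"z95",np.percentile(Z[c],90).round(4))
    # board: brown
    m=reg&(Z>.003)&(Z<.013)
    c=max(comps(W,m),key=lambda c:c.sum()); print(n,"board",c.sum(),rect(W[c]))
    # table flatness
    m=(np.abs(Z)<.008)&(X>.25)&(X<.7)&(abs(Y)<.4); print("table z",np.percentile(Z[m],[10,50,90]).round(4))
E
```

```text
top tops 287 (array([599.9,  76.3]), array([33.8, 51.4]), 89.27) med [0.6001 0.0765 0.0674] z95 0.0708
top tops 250 (array([600.5,  31. ]), array([51.7, 27.3]), 1.15) med [0.6007 0.0309 0.0669] z95 0.0705
top tops 304 (array([601.2, -14.6]), array([52. , 34.6]), 1.14) med [ 0.6007 -0.0147  0.0669] z95 0.0709
top tops 291 (array([599.1, -57.6]), array([51.7, 32.4]), 0.75) med [ 0.5999 -0.0583  0.0673] z95 0.0712
top tops 81 (array([463.2, -12.9]), array([59. ,  9.9]), 8.32) med [ 0.4628 -0.0141  0.0631] z95 0.0658
top tops 380 (array([447.4,  91.2]), array([58.2, 63.1]), 8.4) med [0.4465 0.0911 0.0679] z95 0.0725
top tops 56 (array([448.1,  51.1]), array([47.1,  9.6]), 9.16) med [0.4491 0.0505 0.0634] z95 0.0656
top greytops 318 (array([599.3,  76.2]), array([33.8, 51.6]), 88.79) med [0.5974 0.0759 0.067 ] z95 0.0706
top greytops 271 (array([600.5,  31. ]), array([51.5, 27.6]), 0.77) med [0.5985 0.0315 0.0666] z95 0.0704
top greytops 316 (array([601. , -14.6]), array([52.3, 34.5]), 0.84) med [ 0.5986 -0.0145  0.0665] z95 0.0708
top greytops 299 (array([599.1, -57.5]), array([51.7, 32.
[... 1259 characters left out ...]
2, 170.9]), 0.06) med [ 0.5987 -0.0066  0.0663] z95 0.0694
side greytops 275 (array([447. ,  84.4]), array([33.8, 52.1]), 8.45) med [0.446  0.0827 0.0693] z95 0.072
side greytops 207 (array([461.4,  24.2]), array([33.5, 45.1]), 7.88) med [0.4609 0.0267 0.0496] z95 0.0516
side low grey 126 (array([594.4, -69.6]), array([25.2, 56.4]), 61.7) med [ 0.5948 -0.0725  0.0254] z95 0.0336
side low grey 378 (array([ 596.2, -203. ]), array([28. , 59.9]), 89.2) med [ 0.5951 -0.2054  0.0258] z95 0.0277
side stop 282 (array([603.4, 215.2]), array([39.2, 70.8]), 87.46) med [0.6002 0.2099 0.0883] z95 0.093
side board 5596 (array([602.1,   9.6]), array([543.6, 115.1]), 89.49)
table z [-0.0016  0.0004  0.0027]
```

```bash
cat >> h.py <<'E'
def project(n,P):
    i=camera_info(n);K=i["camera_matrix"]
    C=(P-i["eye"])@R.from_quat(i["attitude"]).as_matrix()
    x=C[...,0]/-C[...,2];y=-C[...,1]/-C[...,2]
    f=1+i["k1"]*(x*x+y*y)
    return np.stack([K[0,0]*x*f+K[0,2],K[1,1]*y*f+K[1,2]],-1)
def rectify(n,rgb,z,x0,x1,y0,y1,s):
    # image: up=+x, left=+y ; s px per m
    h=int((x1-x0)*s);w=int((y1-y0)*s)
    c,r=np.meshgrid(np.arange(w),np.arange(h))
    P=np.stack([x1-r/s,y1-c/s,np.full(c.shape,z)],-1)
    uv=project(n,P).astype(np.float32)
    return cv2.remap(rgb,uv[...,0],uv[...,1],cv2.INTER_CUBIC)
E
python3 - <<'E'
from h import *
t=np.load("top0_rgb.npy");s=np.load("side0_rgb.npy")
a=rectify("top",t,.07,.40,.50,-.03,.14,4000)
b=rectify("side",s,.07,.40,.50,-.03,.14,4000)
def grid(im,x1,y1,s,step):
    im=im.copy()
    for k in range(-100,200):
        v=k*step
        r=int((x1-v)*s); c=int((y1-v)*s)
        if 0<=r<im.shape[0]: im[r]=(255,0,0) if abs(v*1000%(step*5000))<.01 else (255,160,160)
        if 0<=c<im.shape[1]: im[:,c]=(255,0,0) if abs(v*1000%(step*5000))<.01 else (255,160,160)
    return im
for k,(im) in enumerate((a,b)):
    g=grid(im,.5,.14,4000,.01); cv2.imwrite(f"pics/rack{k}.png",g[:,:,::-1])
# scribed line at z=.008
for n,im in (("top",t),("side",s)):
    q=rectify(n,im,.008,.54,.66,-.28,.30,1500).astype(float).sum(-1)
    for y in (-.16,-.15,-.14,-.13,-.12,-.11,.12,.13,.14,.15,.16,.17,-.25,-.26):
        c=int((.30-y)*1500); col=q[:,c-4:c+5].mean(1)
        r0=int((.66-.615)*1500); r1=int((.66-.590)*1500)
        seg=col[r0:r1]-cv2.GaussianBlur(col.reshape(-1,1),(1,31),0)[r0:r1,0]
        r=np.argmin(seg)
        g=np.gradient(cv2.GaussianBlur(col.reshape(-1,1),(1,7),0)[:,0])
        hi=np.argmax(np.abs(g[:60])) ; lo=120+np.argmax(np.abs(g[120:]))
        print(n,y,"line x",round(.66-(r+r0)/1500,4),round(seg.min()),"edges",round(.66-hi/1500,4),round(.66-lo/1500,4))
E
```

```text
top -0.16 line x 0.6 -10 edges 0.6533 0.5433
top -0.15 line x 0.5913 -9 edges 0.6567 0.5433
top -0.14 line x 0.5993 -10 edges 0.6573 0.5433
top -0.13 line x 0.5993 -14 edges 0.656 0.5433
top -0.12 line x 0.5993 -8 edges 0.656 0.5433
top -0.11 line x 0.5993 -8 edges 0.6553 0.5427
top 0.12 line x 0.6027 -8 edges 0.6567 0.546
top 0.13 line x 0.6027 -6 edges 0.6573 0.546
top 0.14 line x 0.602 -8 edges 0.6573 0.546
top 0.15 line x 0.6027 -9 edges 0.658 0.5453
top 0.16 line x 0.604 -9 edges 0.658 0.5453
top 0.17 line x 0.604 -11 edges 0.658 0.5453
top -0.25 line x 0.5907 -10 edges 0.6527 0.5427
top -0.26 line x 0.5913 -6 edges 0.6533 0.544
side -0.16 line x 0.5907 -12 edges 0.654 0.5433
side -0.15 line x 0.5907 -12 edges 0.6547 0.5433
side -0.14 line x 0.6 -9 edges 0.6547 0.5433
side -0.13 line x 0.6 -8 edges 0.6547 0.5427
side -0.12 line x 0.6013 -15 edges 0.6547 0.5433
side -0.11 line x 0.6007 -12 edges 0.6553 0.5433
side 0.12 line x 0.606 -6 edges 0.644 0.5453
side 0.13 line x 0.6073 -4 edges 0.6447 0.5453
side 0.14 line x 0.6093 -5 edges 0.644 0.546
side 0.15 line x 0.614 -13 edges 0.6567 0.546
side 0.16 line x 0.602 -22 edges 0.658 0.5467
side 0.17 line x 0.5973 -6 edges 0.658 0.5467
side -0.25 line x 0.5907 -15 edges 0.652 0.5427
side -0.26 line x 0.596 -6 edges 0.652 0.542
```

View pics/rack0.png

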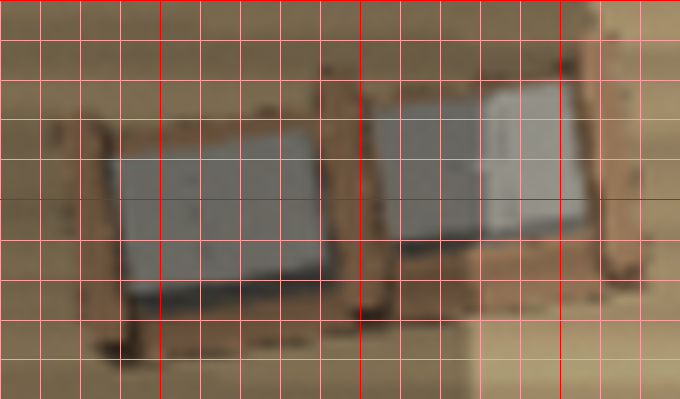

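View pics/rack1.png

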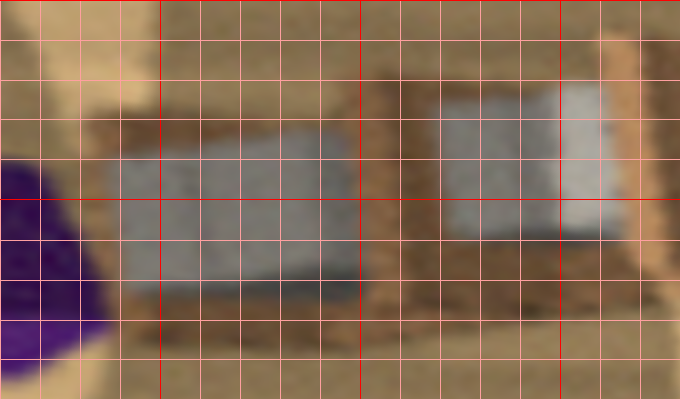

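```bash
python3 - <<'E'
from h import *
o=get_obs();M=R.from_quat(o["ee_rot"]).as_matrix();print(o['clock'],M.round(3),o["position"]);print("jaw yaw",np.arctan2(M[1,2],M[0,2]), "j1",o["joint_pos"][0],o["joint_pos"][6])
E
```

```text
0.1 [[-0.001  0.927  0.375]
 [ 0.001  0.375 -0.927]
 [-1.    -0.    -0.001]] [ 0.23446259 -0.57896766  0.23056296]
jaw yaw -1.1859496253015065 j1 1.1633944359852948 -0.08846772471292448
```

Call:
move_arm(motion="0.02 0.045 0 0.13; 0.045 0.095 0 0.26; 0.07 0.14 0 0.4; 0.095 0.19 0 0.53; 0.12 0.24 0 0.66; 0.145 0.29 0 0.79; 0.165 0.345 0 0.92; 0.185 0.40 0 1.06; 0.20 0.455 0 1.19; 0.21 0.51 0 1.322", grip=1)

```text
clock: 1.35
position: [0.4448, -0.0674, 0.2312]
ee_rot: [-0.05, 0.705, 0.05, 0.705]
ft_force: [0.7, 0.5, 0.6]
grip_width: 0.998
```

Call:
move_arm(motion="0.001 0.05 -0.03 0; 0.002 0.105 -0.06 0; 0.0025 0.154 -0.09 0; 0.0025 0.154 -0.11 0; 0.0025 0.154 -0.11 0; 0.0025 0.154 -0.11 0")

```text
clock: 2.1
position: [0.4475, 0.0841, 0.122]
ee_rot: [-0.048, 0.705, 0.048, 0.706]
ft_force: [0.6, 0.3, 0.4]
grip_width: 1.0
```

```bash
python3 - <<'E'
from h import *
for n in("top","side"):
    p,d=camera(n);cv2.imwrite(f"pics/{n}1.png",cv2.resize(p[130:280,190:390] if n=="top" else p[100:280,180:400],None,fx=3,fy=3,interpolation=cv2.INTER_CUBIC)[:,:,::-1])
o=get_obs();M=R.from_quat(o["ee_rot"]).as_matrix();print(o["position"],"jaw yaw",np.arctan2(M[1,2],M[0,2]),o["joint_pos"].round(2))
E
```

```text
[0.44777766 0.08411943 0.12224129] jaw yaw 0.13466454227762986 [ 0.48  0.12 -0.79  1.99  0.1   1.07 -0.23]
```

View pics/side1.png

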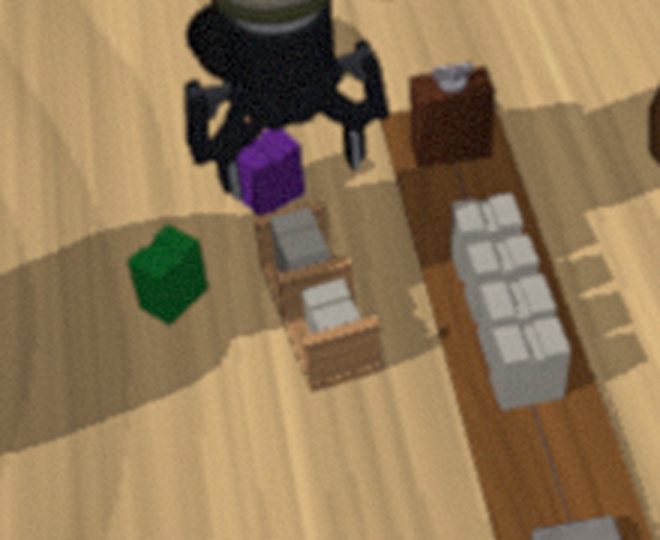

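View pics/top1.png

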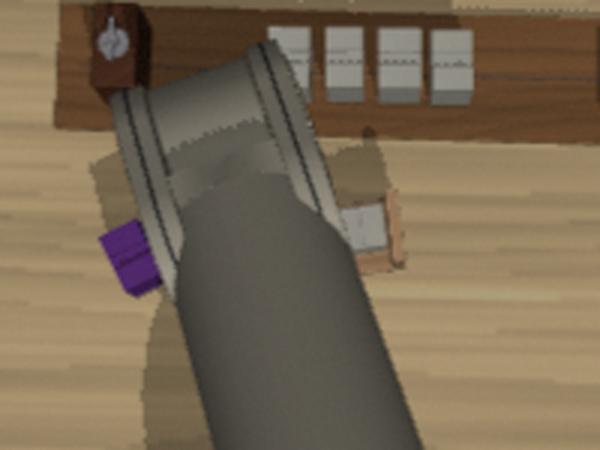

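The gripper is open along x above the full-height block, and both side fingers are clear of it. Next I'll descend and close.

Call:
move_arm(motion="0 0.001 -0.03 0; 0 0.001 -0.06 0; 0 0.001 -0.08 0; 0 0.001 -0.088 0; 0 0.001 -0.088 0; 0 0.001 -0.088 0")

```text
clock: 2.95
position: [0.4479, 0.0857, 0.0343]
ee_rot: [-0.048, 0.705, 0.048, 0.706]
ft_force: [1.1, 0.8, 0.8]
grip_width: 1.0
```

Call:
move_arm(motion="0 0 0 0; 0 0 0 0; 0 0 0 0; 0 0 0 0; 0 0 0 0; 0 0 0 0; 0 0 0 0; 0 0 0 0", grip=0, force=35)

```text
clock: 3.95
position: [0.4474, 0.0857, 0.0336]
ee_rot: [-0.048, 0.705, 0.048, 0.706]
ft_force: [0.3, -0.9, 5.2]
grip_width: 0.391
```

Call:
move_arm(motion="0 0 0.015 0; 0 0 0.035 0; 0 0 0.06 0; 0 0 0.09 0; 0 0 0.115 0; 0 0 0.115 0; 0 0 0.115 0")

```text
clock: 4.82
position: [0.4467, 0.0855, 0.1479]
ee_rot: [-0.048, 0.706, 0.048, 0.705]
ft_force: [-0.8, 0.3, -1.4]
grip_width: 0.39
```

```bash
python3 - <<'E'
from h import *
p,d=camera("side");cv2.imwrite("pics/side2.png",cv2.resize(p[60:280,180:400],None,fx=2.5,fy=2.5,interpolation=cv2.INTER_CUBIC)[:,:,::-1])
o=get_obs();print(o["position"],o["ft_force"],o["grip_width"],o["joint_pos"].round(2))
E
```

```text
[0.44649282 0.08553357 0.14759849] [-0.46336962  0.64089733 -1.28114014] 0.3933325990154061 [ 0.5   0.09 -0.8   1.96  0.07  1.12 -0.2 ]
```

View pics/side2.png

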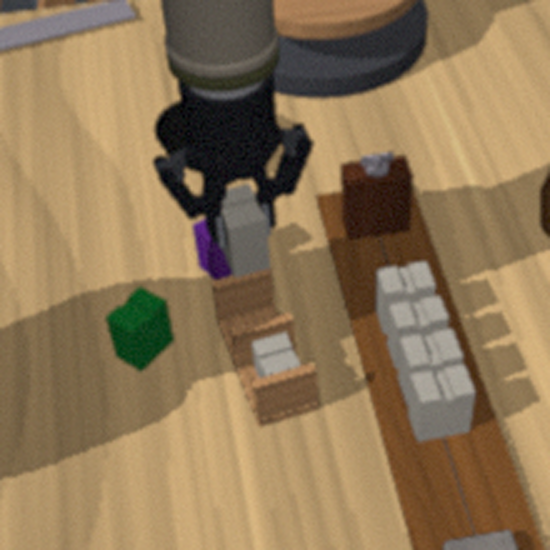

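The block is out of the rack and hangs straight between the jaws, and the offcut is still in its bay. I'll carry it over to the board.

Call:
move_arm(motion="0.015 -0.02 0 0.14; 0.03 -0.045 0 0.28; 0.05 -0.07 0 0.43; 0.065 -0.095 0 0.57; 0.085 -0.12 0 0.71; 0.1 -0.145 0 0.85; 0.12 -0.17 0 1.0; 0.135 -0.195 0 1.14; 0.145 -0.21 0 1.28; 0.1525 -0.218 0 1.423")

```text
clock: 6.12
position: [0.5993, -0.1333, 0.1467]
ee_rot: [-0.497, 0.502, 0.499, 0.502]
ft_force: [-0.2, -0.7, -1.6]
grip_width: 0.39
```

Call:
move_arm(motion="0 0 -0.02 0; 0 0 -0.045 0; 0 0 -0.07 0; 0 0 -0.09 0; 0 0 -0.1 0; 0 0 -0.1 0; 0 0 -0.1 0")

```text
clock: 7.0
position: [0.6002, -0.1322, 0.0492]
ee_rot: [-0.497, 0.503, 0.497, 0.503]
ft_force: [0.6, 0.1, -0.4]
grip_width: 0.392
```

```bash
python3 - <<'E'
from h import *
for n in("top","side"):
    p,d=camera(n);cv2.imwrite(f"pics/{n}3.png",cv2.resize(p[100:260,240:440] if n=="top" else p[120:320,260:440],None,fx=3,fy=3,interpolation=cv2.INTER_CUBIC)[:,:,::-1])
o=get_obs();M=R.from_quat(o["ee_rot"]).as_matrix();print(o["clock"],o["position"],"jaw yaw",np.arctan2(M[1,2],M[0,2]),o["ft_force"],o["joint_pos"].round(2))
E
```

```text
7.1 [ 0.60020634 -0.13239153  0.0492357 ] jaw yaw 1.558661991538894 [ 1.06427384  0.54735339 -0.91069133] [ 0.71  0.59 -0.74  1.65  0.44  1.08  1.4 ]
```

View pics/side3.png

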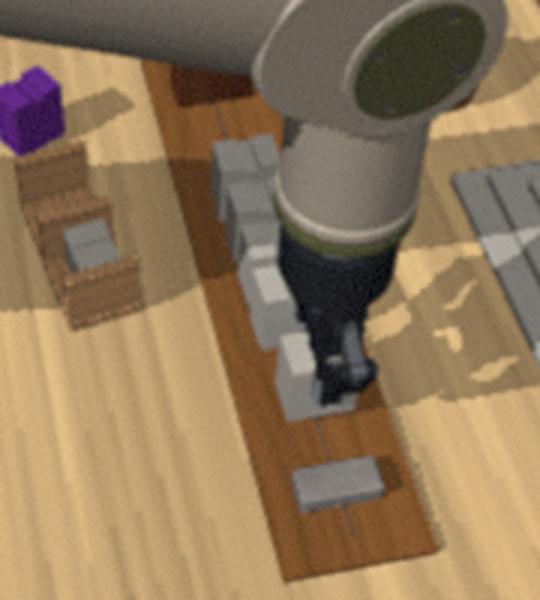

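View pics/top3.png

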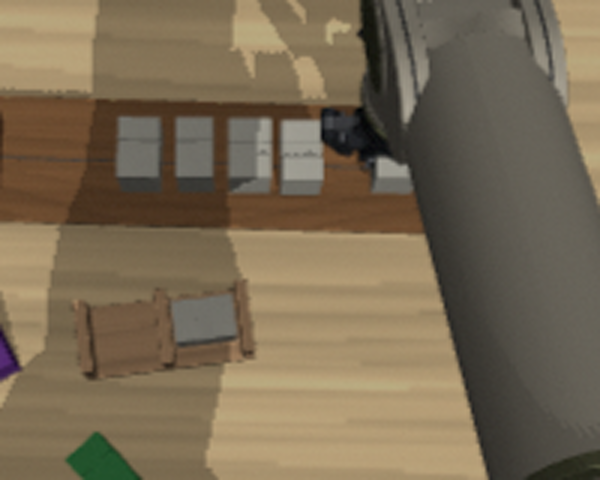

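The block hangs over the board between row1 and the rubbing stone, well clear of both. I'll lower it until it touches.

Call:
move_arm(motion="0 0 -0.008 0; 0 0 -0.014 0; 0 0 -0.0165 0; 0 0 -0.0165 0; 0 0 -0.0165 0")

```text
clock: 7.72
position: [0.5997, -0.1323, 0.0318]
ee_rot: [-0.497, 0.503, 0.497, 0.503]
ft_force: [-0.1, 0.1, -1.0]
grip_width: 0.395
```

Call:
move_arm(motion="0 0 -0.001 0; 0 0 -0.001 0; 0 0 -0.001 0")

```text
clock: 8.1
position: [0.5997, -0.1323, 0.0317]
ee_rot: [-0.497, 0.503, 0.497, 0.503]
ft_force: [-6.8, -0.7, 9.5]
grip_width: 0.395
```

Call:
move_arm(motion="0 0 0.0005 0; 0 0 0.0005 0; 0 0 0.0005 0; 0 0 0.0005 0; 0 0 0.0005 0; 0 0 0.0005 0", grip=0.62)

```text
clock: 8.85
position: [0.5997, -0.1323, 0.0313]
ee_rot: [-0.497, 0.503, 0.497, 0.503]
ft_force: [-0.4, -0.6, 1.0]
grip_width: 0.616
```

Call:
move_arm(motion="0 0 0.02 0; 0 0 0.05 0; 0 0 0.08 0; 0 0 0.11 -0.15; 0 0 0.11 -0.3; 0 0 0.11 -0.45; 0 0 0.11 -0.6; 0 0 0.11 -0.75; 0 0 0.11 -0.9; 0 0 0.11 -1.05")

```text
clock: 10.1
position: [0.6, -0.132, 0.143]
ee_rot: [-0.177, 0.684, 0.176, 0.685]
ft_force: [0.2, 0.5, 0.1]
grip_width: 0.619
```

Call:
move_arm(motion="0 0 0 -0.15; 0 0 0 -0.3; 0 0 0 -0.45; 0 0 0 -0.52; 0 0 0 -0.52", grip=1)

```text
clock: 10.72
position: [0.6, -0.132, 0.1427]
ee_rot: [0.003, 0.707, -0.004, 0.708]
ft_force: [0.1, 0.7, -0.3]
grip_width: 1.001
```

```bash
python3 - <<'E'
from h import *
for n in("top","side"):
    p,d=camera(n);np.save(f"{n}4.npy",d);np.save(f"{n}4_rgb.npy",p);cv2.imwrite(f"pics/{n}4.png",cv2.resize(p[100:260,240:440] if n=="top" else p[120:320,260:440],None,fx=3,fy=3,interpolation=cv2.INTER_CUBIC)[:,:,::-1])
    W=cloud(n,d);X,Y,Z=W[...,0],W[...,1],W[...,2]
    m=(X>.53)&(X<.66)&(Y>-.19)&(Y<.12)&(Z>.06)&(Z<.075)
    for c in comps(W,m,20): print(n,c.sum(),rect(W[c]))
o=get_obs();M=R.from_quat(o["ee_rot"]).as_matrix();print(o["clock"],o["position"],"jaw yaw",np.arctan2(M[1,2],M[0,2]),o["ft_force"],o["joint_pos"].round(2))
E
```

```text
top 285 (array([599.8,  76.4]), array([32.9, 51.8]), 87.45)
top 248 (array([600.9,  31. ]), array([51.7, 27.2]), 1.38)
top 304 (array([600.8, -14.6]), array([51.2, 34.5]), 0.94)
top 286 (array([599.4, -57.6]), array([50.9, 32.3]), 0.74)
top 139 (array([ 598.2, -125.9]), array([50.5, 17.9]), 0.08)
side 259 (array([600.3,  76.8]), array([50.4, 38.2]), 0.06)
side 28 (array([607.5,  42.6]), array([11.2, 21.4]), 76.3)
side 239 (array([604. , -52.4]), array([46.6, 42.6]), 89.51)
side 372 (array([ 598.7, -133.2]), array([51.1, 36.1]), 0.02)
10.825 [ 0.59984662 -0.13212987  0.14221528] jaw yaw -0.008927323305212067 [ 0.17752819  0.10438792 -0.52677429] [ 0.55  0.42 -0.51  1.58  0.22  1.2  -0.02]
```

View pics/side4.png

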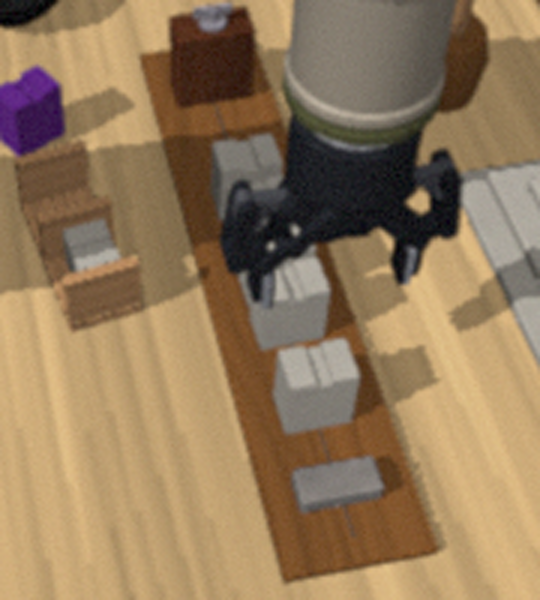

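View pics/top4.png

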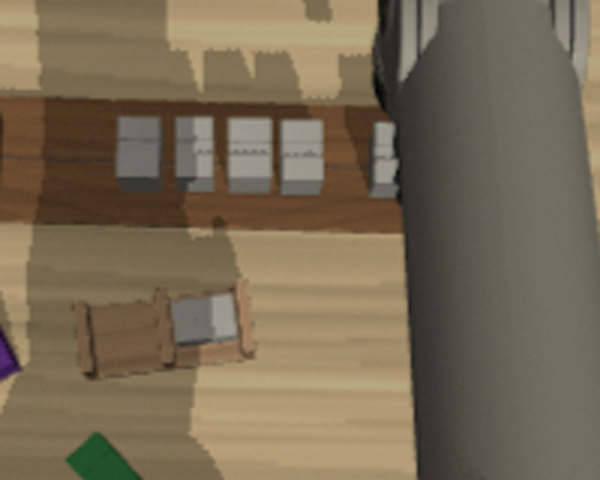

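The block stands upright on the line at about (0.599, -0.1325), and the rubbing stone and row haven't moved. I'll regrip it by the side faces.

Call:
move_arm(motion="0 -0.0005 -0.03 0; 0 -0.0005 -0.06 0; 0 -0.0005 -0.09 0; 0 -0.0005 -0.11 0; 0 -0.0005 -0.1185 0; 0 -0.0005 -0.1185 0; 0 -0.0005 -0.1185 0")

```text
clock: 11.7
position: [0.6004, -0.1329, 0.024]
ee_rot: [0.004, 0.706, -0.004, 0.708]
ft_force: [-0.2, 0.7, -0.4]
grip_width: 0.998
```

Call:
move_arm(motion="0 0 0 0; 0 0 0 0; 0 0 0 0; 0 0 0 0; 0 0 0 0; 0 0 0 0", grip=0, force=50)

```text
clock: 12.45
position: [0.6, -0.1329, 0.0234]
ee_rot: [0.004, 0.707, -0.004, 0.707]
ft_force: [-0.7, -0.7, 5.2]
grip_width: 0.583
```

Call:
move_arm(motion="0 0.008 0 0; 0 0.016 0 0; 0 0.024 0 0; 0 0.03 0 0; 0.0004 0.036 0 0; 0.0004 0.042 0 0; 0.0005 0.048 0 0; 0.0006 0.054 0 0; 0.0007 0.06 0 0; 0.0007 0.06 0 0")

```text
clock: 13.7
position: [0.6009, -0.0727, 0.0234]
ee_rot: [0.004, 0.707, -0.004, 0.708]
ft_force: [0.1, -0.7, 6.5]
grip_width: 0.579
```

```bash
cat > look.py <<'E'
from h import *
import sys
t=sys.argv[1]
for n in("top","side"):
    p,d=camera(n);np.save(f"{n}{t}.npy",d);np.save(f"{n}{t}_rgb.npy",p);cv2.imwrite(f"pics/{n}{t}.png",cv2.resize(p[100:260,200:440] if n=="top" else p[120:320,260:440],None,fx=3,fy=3,interpolation=cv2.INTER_CUBIC)[:,:,::-1])
    W=cloud(n,d);X,Y,Z=W[...,0],W[...,1],W[...,2]
    m=(X>.53)&(X<.66)&(Y>-.19)&(Y<.19)&(Z>.06)&(Z<.075)
    for c in comps(W,m,20): print(n,c.sum(),rect(W[c]))
    m=(X>.53)&(X<.66)&(Y>.15)&(Y<.28)&(Z>.08)&(Z<.1)
    for c in comps(W,m,60): print(n,"stop",rect(W[c]))
o=get_obs();M=R.from_quat(o["ee_rot"]).as_matrix();print(o["clock"],o["position"],"jaw yaw",np.arctan2(M[1,2],M[0,2]),o["ft_force"],o["torque"])
E
python3 look.py 5
```

```text
top 285 (array([599.5,  76.3]), array([33. , 51.2]), 87.36)
top 250 (array([600.6,  31. ]), array([50.9, 27.3]), 1.24)
top 489 (array([600.4, -23.1]), array([68.2, 51.4]), 88.85)
top stop (array([602.9, 215.4]), array([36. , 70.2]), 89.27)
side 134 (array([589.5,  77.1]), array([37.9, 28.7]), 88.86)
side 120 (array([580.5,  19.5]), array([57.9, 19.1]), 75.44)
side 284 (array([598.5, -75.8]), array([31.9, 80.5]), 86.74)
side stop (array([591.2, 215.8]), array([45.8, 38.6]), 2.79)
13.8 [ 0.60086224 -0.07276428  0.02341647] jaw yaw -0.010993342279532534 [ 0.18333248 -0.67910523  5.98239572] [-0.14767214  0.12424731 -0.00965378]
```

View pics/side5.png

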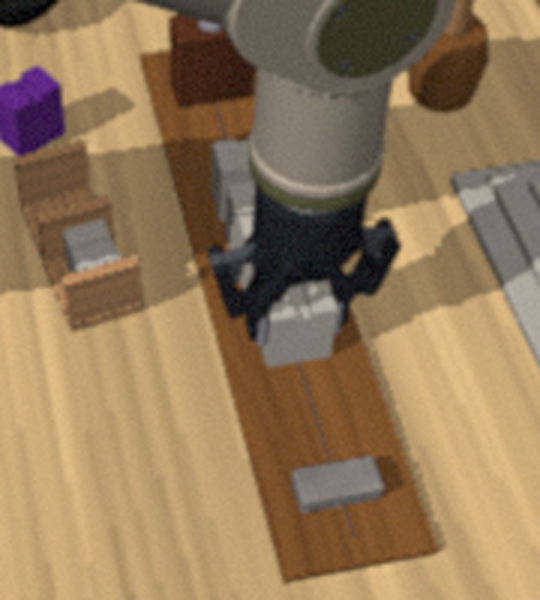

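View pics/top5.png

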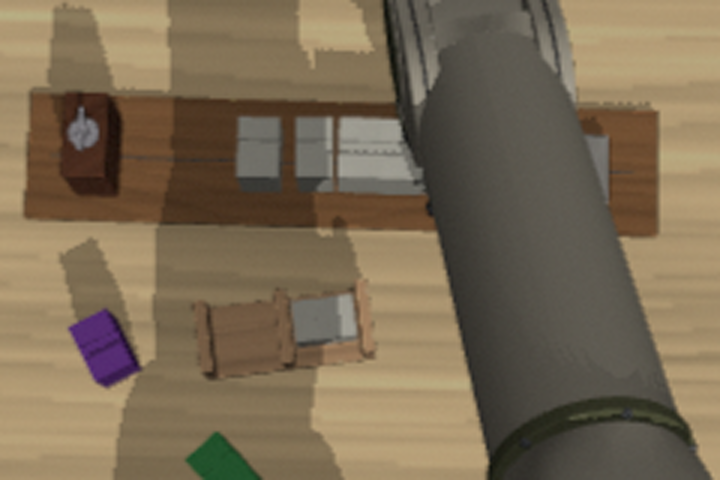

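The joints with row1 and row2 are closed and straight. The next gap is being taken up at top (333,150), and the stop hasn't moved. I'll keep pushing.

Call:
move_arm(motion="0 0.006 0.0005 0; 0.0001 0.012 0.0005 0; 0.0002 0.018 0.0005 0; 0.0003 0.024 0.0005 0; 0.0004 0.03 0.0005 0; 0.0004 0.036 0.0005 0; 0.0005 0.042 0.0005 0; 0.0005 0.048 0.0005 0; 0.0006 0.054 0.0005 0; 0.0007 0.06 0.0005 0")

```text
clock: 15.05
position: [0.6011, -0.0127, 0.0235]
ee_rot: [0.004, 0.707, -0.004, 0.707]
ft_force: [0.4, -5.0, 5.0]
grip_width: 0.579
```

Call:
move_arm(motion="0 0.006 0 0; 0.0001 0.012 0 0; 0.0002 0.018 0 0; 0.0003 0.024 0 0; 0.0004 0.03 0 0; 0.0004 0.036 0 0; 0.0005 0.042 0 0; 0.0005 0.042 0 0")

```text
clock: 16.05
position: [0.6015, 0.0305, 0.0234]
ee_rot: [0.004, 0.707, -0.003, 0.707]
ft_force: [-0.9, 0.2, 5.1]
grip_width: 0.581
```

```bash
python3 look.py 6
```

```text
top 882 (array([601.3, 119.5]), array([ 52.1, 117. ]), 0.05)
top stop (array([602.7, 215.5]), array([36.9, 70.4]), 89.28)
side 142 (array([581.4, 143.7]), array([76.9, 23.2]), 75.96)
side 275 (array([603.3,  30.2]), array([87.8, 37.2]), 0.85)
side stop (array([587.7, 216. ]), array([38.4, 38.5]), 0.01)
16.15 [0.6014627  0.03050066 0.02344174] jaw yaw -0.009945389602556877 [-0.18574582  1.29454547  6.01905374] [ 0.1480714   0.00105959 -0.00457609]
```

View pics/top6.png

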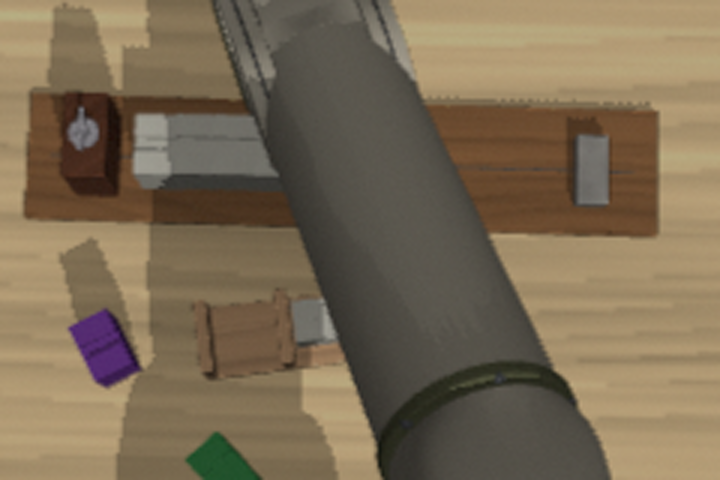

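View pics/side6.png

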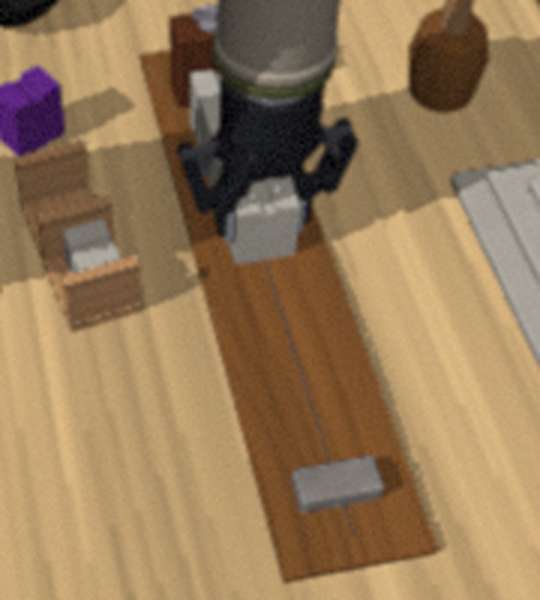

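The row is straight with closed joints. Its front is at y≈0.178 and the stop face at ≈0.197. I'll close in at low speed while watching the force.

Call:
move_arm(motion="0 0.004 0 0; 0.0001 0.008 0 0; 0.0001 0.011 0 0; 0.0002 0.013 0 0; 0.0002 0.014 0 0; 0.0002 0.015 0 0")

```text
clock: 16.9
position: [0.6019, 0.0429, 0.0234]
ee_rot: [0.004, 0.707, -0.005, 0.707]
ft_force: [-0.8, -5.6, 5.4]
grip_width: 0.583
```

Call:
move_arm(motion="0 0.0007 0 0; 0 0.0014 0 0")

```text
clock: 17.15
position: [0.6019, 0.0442, 0.0235]
ee_rot: [0.004, 0.707, -0.005, 0.707]
ft_force: [0.6, -5.3, 6.6]
grip_width: 0.578
```

Call:
move_arm(motion="0 0.0006 0 0; 0 0.0012 0 0")

```text
clock: 17.4
position: [0.6019, 0.0454, 0.0235]
ee_rot: [0.004, 0.707, -0.005, 0.707]
ft_force: [-0.5, -6.2, 6.6]
grip_width: 0.582
```

Call:
move_arm(motion="0 0.0005 0 0; 0 0.001 0 0")

```text
clock: 17.65
position: [0.6019, 0.0464, 0.0234]
ee_rot: [0.004, 0.707, -0.005, 0.707]
ft_force: [0.4, -6.2, 5.8]
grip_width: 0.577
```

Call:
move_arm(motion="0 0.0005 0 0; 0 0.001 0 0")

```text
clock: 17.9
position: [0.6019, 0.0474, 0.0235]
ee_rot: [0.004, 0.707, -0.005, 0.707]
ft_force: [-0.2, -6.4, 5.9]
grip_width: 0.581
```

Call:
move_arm(motion="0 0.0005 0 0; 0 0.001 0 0")

```text
clock: 18.15
position: [0.6019, 0.0485, 0.0234]
ee_rot: [0.004, 0.707, -0.005, 0.707]
ft_force: [-0.2, -6.1, 7.2]
grip_width: 0.578
```

Call:
move_arm(motion="0 0.0005 0 0; 0 0.001 0 0")

```text
clock: 18.4
position: [0.6019, 0.0494, 0.0235]
ee_rot: [0.004, 0.707, -0.005, 0.707]
ft_force: [-0.6, -6.0, 6.7]
grip_width: 0.58
```

Call:
move_arm(motion="0 0.0005 0 0; 0 0.001 0 0")

```text
clock: 18.65
position: [0.6019, 0.0504, 0.0235]
ee_rot: [0.004, 0.707, -0.005, 0.707]
ft_force: [-0.2, -5.8, 5.5]
grip_width: 0.581
```

```bash
python3 look.py 7
```

```text
top 778 (array([601.2, 137.6]), array([104.8,  51.4]), 89.8)
top stop (array([602.9, 215.7]), array([37. , 70.1]), 89.2)
side 100 (array([580.3, 159.7]), array([66.3, 18.2]), 76.81)
side 271 (array([606.9,  50.3]), array([40. , 83.7]), 87.38)
side stop (array([583.4, 215.3]), array([36.1, 29.1]), 87.7)
18.75 [0.6019358  0.0504335  0.02346825] jaw yaw -0.012175223090069699 [-0.32329019 -5.34901261  6.05016092] [-1.13635402 -0.01450043 -0.00593593]
```

View pics/top7.png

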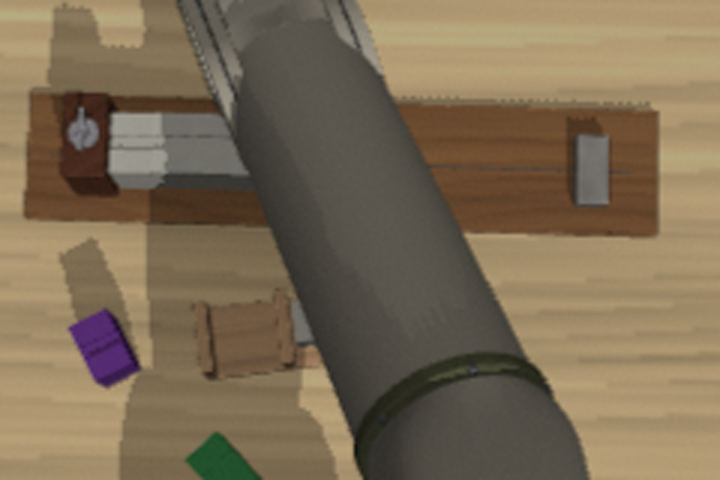

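In the top view the row front almost touches the stop at (112,150), and the stop hasn't moved.

Call:
move_arm(motion="0 0.0005 0 0; 0 0.001 0 0")

```text
clock: 19.0
position: [0.6019, 0.0504, 0.0234]
ee_rot: [0.004, 0.707, -0.005, 0.707]
ft_force: [-0.3, -10.2, 7.3]
grip_width: 0.583
```

Call:
move_arm(motion="0 0.0005 0 0; 0 0.001 0 0")

```text
clock: 19.25
position: [0.6019, 0.0504, 0.0235]
ee_rot: [0.003, 0.707, -0.006, 0.707]
ft_force: [-1.9, -12.0, 9.3]
grip_width: 0.579
```

Call:
move_arm(motion="0 0.0005 0 0; 0 0.001 0 0; 0 0.001 0 0; 0 0.001 0 0; 0 0.001 0 0")

```text
clock: 19.88
position: [0.6019, 0.0504, 0.0235]
ee_rot: [0.003, 0.707, -0.007, 0.707]
ft_force: [-0.8, -13.7, 8.5]
grip_width: 0.581
```

Call:
move_arm(motion="0 -0.001 0 0; 0 -0.002 0 0; 0 -0.0025 0 0; 0 -0.0025 0 0")

```text
clock: 20.38
position: [0.6019, 0.0504, 0.0234]
ee_rot: [0.004, 0.707, -0.005, 0.707]
ft_force: [-0.3, -6.9, 5.7]
grip_width: 0.584
```

Call:
move_arm(motion="0 0 0 0; 0 0 0 0; 0 0 0 0; 0 0 0 0; 0 0 0 0; 0 0 0 0", grip=0.85)

```text
clock: 21.12
position: [0.6017, 0.0523, 0.0233]
ee_rot: [0.004, 0.707, -0.004, 0.707]
ft_force: [0.0, 0.4, 0.3]
grip_width: 0.848
```

Call:
move_arm(motion="0 0 0.02 0; 0 0 0.05 0; 0 0 0.08 0; 0 0 0.11 0; 0 0 0.14 0; -0.02 -0.05 0.16 0; -0.04 -0.1 0.17 0; -0.06 -0.15 0.18 0; -0.08 -0.2 0.18 0; -0.1 -0.25 0.18 0")

```text
clock: 22.38
position: [0.5012, -0.1991, 0.2052]
ee_rot: [0.003, 0.706, -0.004, 0.708]
ft_force: [-0.0, -0.5, -0.4]
grip_width: 0.852
```

Call:
move_arm(motion="-0.01 -0.05 0 0; -0.02 -0.1 0 0; -0.03 -0.15 0 0; -0.03 -0.15 0 0")

```text
clock: 22.88
position: [0.4697, -0.3521, 0.2044]
ee_rot: [0.006, 0.707, -0.007, 0.707]
ft_force: [0.2, 0.7, 0.0]
grip_width: 0.847
```

```bash
python3 look.py 8
```

```text
top 1308 (array([601.6, 110.9]), array([158.1,  52.8]), 89.7)
top stop (array([602.6, 215.2]), array([37.2, 69.8]), 88.29)
22.975 [ 0.47192398 -0.34746706  0.20436135] jaw yaw -0.011409060161736949 [-0.10830692  0.89256401 -0.00294336] [-0.00367757 -0.0023967  -0.05352077]
```

View pics/top8.png

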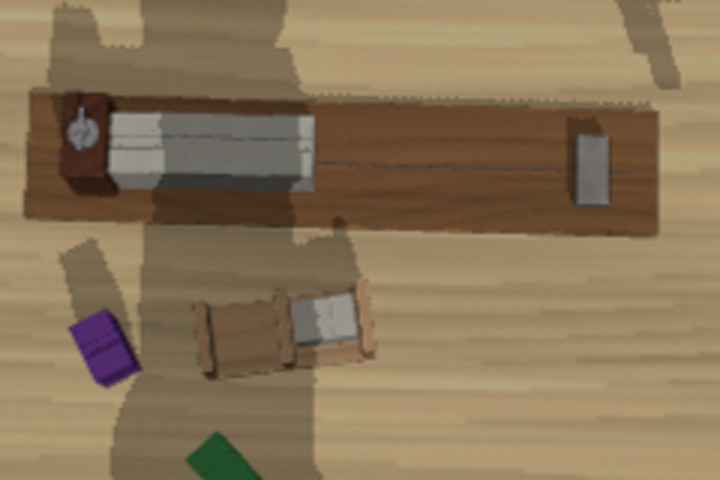

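View pics/side8.png

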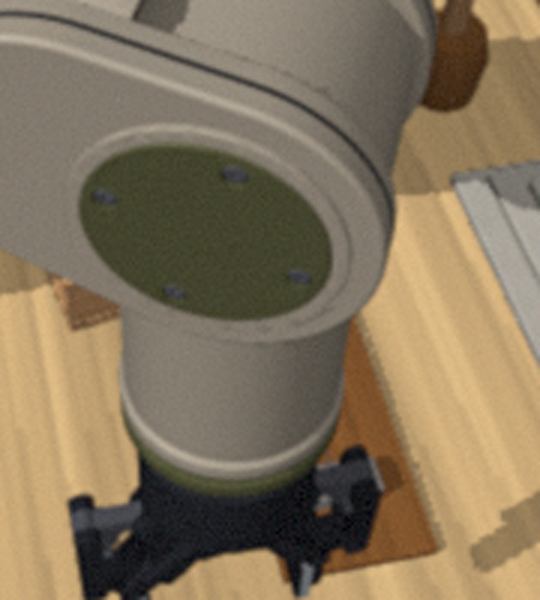

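Call:
move_arm(motion="-0.04 -0.05 0.02 0; -0.09 -0.09 0.02 0; -0.14 -0.13 0.02 0; -0.19 -0.17 0.02 0; -0.21 -0.2 0.02 0; -0.21 -0.2 0.02 0; -0.21 -0.2 0.02 0")

```text
clock: 23.85
position: [0.2638, -0.5463, 0.2238]
ee_rot: [0.003, 0.707, -0.003, 0.708]
ft_force: [-0.3, 0.6, 0.7]
grip_width: 0.851
```

```bash
python3 look.py 9; python3 -c "
from h import *
a=rectify('top',np.load('top9_rgb.npy'),.068,.56,.64,.01,.25,3300);cv2.imwrite('pics/rect9.png',a[:,:,::-1])"
```

```text
top 1296 (array([601., 111.]), array([ 51.8, 158. ]), 0.2)
top stop (array([603. , 215.4]), array([36.5, 71.2]), 89.24)
side 983 (array([601.8, 110.3]), array([158.4,  51.7]), 89.84)
side stop (array([603.5, 216.4]), array([39.3, 70. ]), 89.15)
23.95 [ 0.26389115 -0.54622563  0.22380799] jaw yaw -0.007590102896510601 [-0.52407112 -0.18640471  0.04925994] [ 0.0407189  -0.00280866  0.04665769]
```

View pics/side9.png

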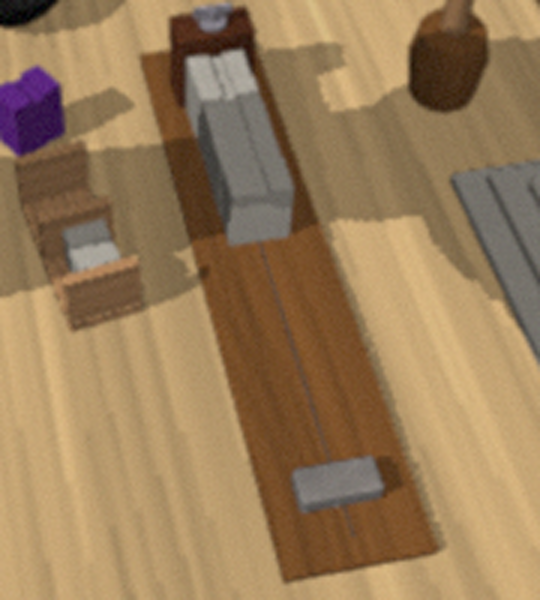

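View pics/rect9.png

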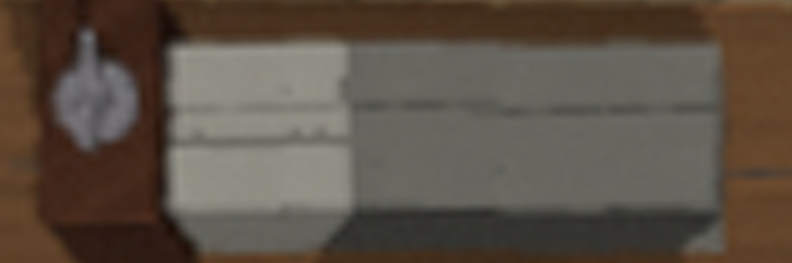

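The pictures show all five blocks upright as one straight, closed row against the stop, centred on the scribed line. The offcut, stone and stop haven't moved, and the robot touches nothing.

```bash
python3 -c "
from workcell import *
print(hand_in(),get_obs()['clock'])"
```

```text
the job is handed in; nothing more can be done
the job is handed in; nothing more can be done
```

The job is handed in, finished at about 24 s. I lifted the full-height block out of the rack by its front and rear faces, stood it on the line beyond the -y end of the row and let go. I then took it by its side faces and pushed the whole row along +y, in fine steps near the end, until it pressed on the stop.

**Pressing force:** the push rose from about 6 N while sliding to 13.7 N, held for about 0.4 s. That puts roughly 7–8 N on the stop. This is inferred from the wrist force; I couldn't measure it at the stop itself.

**Final pictures:**
- **Row:** all five blocks stand upright with no visible open joints, against the stop. The row's centre is at x ≈ 0.601–0.602, within about 2 mm of the scribed line, and it is straight to under 1°.
- **Stop:** it measured y ≈ 0.2154 from the top camera, against 0.2155 at the start. The side camera read 0.2164 against 0.2152, which is within its noise.
- **Other items:** the offcut and rubbing stone look unmoved. I didn't re-measure the tape and bowl, and the arm never went near them at low height.

No check failed.

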